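Turn the candle arrangement to the phone and take its picture

ROBOT

A 6-joint arm with a two-finger parallel gripper is mounted at the origin on the work surface. World frame = base frame: x ahead of the robot, y to its left, z up, the work surface at z = 0. Lengths are in m, angles in rad, forces in N, time in s.
With the tool pointing down it reaches from about 0.35 to 0.875 m from the base axis. Payload 4.2 kg.
Tool frame: the origin (TCP) lies at the very end of the fingers, on their centre line; the grasp point (between the pads) lies 19 mm behind it; z points along the fingers, y is the line along which they close (so a half turn about z gives the same grasp; the last joint's range is limited). The gripper opens to 85 mm and grips with 20 to 120 N. Pads are 22 mm wide; open, the fingers measure 114 mm over their backs; the gripper's body (76 mm by 85 mm) begins 54 mm behind the grasp point. The pads swing forward as they close: fully open they stand 13 mm farther back than shut.
Start: joints at [-0.966, 0.385, 0.008, 0, -1.194, -0.259], TCP at [0.212, -0.588, 0.231] pointing down, gripper open.
Joint ranges: [-3.14, 3.14], [-1.21, 2.06], [-1.07, 1.41], [-3.16, 2.05], [-2.99, -0.16], [-3.1, 3.1]. Speed limits (rad/s): [2.79, 2.79, 3.14, 3.14, 3.14, 3.14].

INTERFACE

Orientations are given as a rotation vector (axis times angle).
In Python, from rig import arm gives the robot as it stands. Calls block until the motion is done:
- arm.goto(position, orientation): joint-space move of the TCP to a pose.
- arm.line_to(position, ori=None, vel=0.15, stop_force=None): straight line of the TCP; ori=None keeps the orientation; vel is the mean speed in m/s. With stop_force (N) it stops when the force on the tool has changed by that much, and returns True; else False.
- arm.move_j(angles): joint-space move.
- arm.ungrasp() and arm.gripper_close(squeeze=None): open the fingers fully, or close them until they stop; squeeze is the grip in N (None keeps the last).
- arm.wait(seconds).
- arm.inverse_kinematics(position, orientation): joint angles nearest the present ones, or None.
- arm.read_state(): the state.
- arm.get_image(name): name is "scene" or "top"; returns a dict with "frame" (400x640x3 uint8, red, green, blue), "fx", "fy", "cx", "cy" (pixels), "position" and "rotation" of the camera in the world. Camera axes: x right, y up, looking along -z (the intrinsics and any distortion apply to the point x, -y, -z); pixel columns grow to the right and rows downward; lengths in m; the calibration is good to about 2 mm. A picture is of the moment at which its call begins. There is no depth.
A pose or a line that the arm cannot do raises arm.PlanningError and nothing moves.
- arm.close_job(): hands the job in; it is judged then, once.
The state is a dict: "clock": time; "q": joint angles; "dq": joint speeds; "joint_torque": joint torques, N m; "tcp_pos": TCP position; "eef_rot": TCP orientation; "force": force on the tool from outside, world axes, zero at the start; "moment": the same for the moment, N m; "finger_gap": finger opening in m; "grip_force": force on a finger pad.
Only numpy, scipy, OpenCV 4.12 (cv2) and the standard library are available. Lean on these libraries where they do the work, as an engineer would, in place of code of your own. Each camera call takes 0.05 s, during which the arm holds its last target. There are 200 camera calls.

TASK

With one finger pushing on the spokes of the turning stand, turn the candle arrangement until its candle side points straight at the phone, and let it come to rest there; then press the grey button on the round shutter remote down to take the picture, and move clear. Do not touch or lift the arrangement itself, do not touch the phone or its holder, and do not press the button before the candle faces the phone. Do not pick up or shift the remote, and leave the other things on the bench where they are.

Things in the scene. Friction and masses are not known exactly. Their poses are not given: they have to be found in the camera images.
- stand: fixed dark steel foot of the turning stand, a flared disc 180 mm across and at most 20 mm high outside 30 mm from its middle; does not move. Origin: on the bench (z = 0) on the vertical axis about which the wheel turns.
- wheel (a joint): aluminium wheel on the stand: disc 160 mm across, 35 to 55 mm above the bench, with four equal level spokes 90 degrees apart. Rad, counter-clockwise from above positive, no stop within 11 rad either way; at 0 the first spoke points along world +x. A stiff bearing (0.15 N m, about 1.2 N at a spoke's end) stops it at once where it is left.
- spoke_end (a point): centre-line end of the first spoke, 150 mm from the axis, 45 mm above the bench; turns with the wheel. The spokes are round steel bars 12 mm thick that reach 156 mm from the axis; outside 90 mm from the axis there is open air under them, but for the phone's bar (4 mm high on the bench).
- arrangement: loose 0.5 kg arrangement standing by its weight on the wheel and turning with it, at any yaw to the spokes: round wood slice 146 mm across, top 85 mm above the bench, on four 10 mm feet; a white candle near its edge, across from it a pine cone and two baubles (below 130 mm). Origin: middle of its underside, on the wheel's axis, 55 mm up; x axis points level to the candle, z up.
- candle_top (a point): centre of the candle's top face (candle 38 mm thick, 70 mm tall), 45 mm along the arrangement's x axis from its middle, 155 mm above the bench.
- phone_rig: fixed: black phone (150 x 72 mm, on its long side, 64 to 136 mm up, 283 mm from the wheel's axis) on a post with a round 90 mm foot, joined to the stand by a flat bar 30 mm wide, 4 mm high. Origin: on the bench on the wheel's axis; x axis points level from there to the phone: the candle faces the phone when this and the arrangement's x axis point the same way.
- remote: loose round shutter remote, a flat black puck 64 mm across and 18 mm high (0.13 kg) lying on the bench, with a round grey button 36 mm across in the middle of its top. Origin: centre of its underside.
- shutter (a joint): the remote's button: 0 m up, 0.004 m fully down (about 4 N); springs back up. The picture is taken when it is more than 0.0025 m down.
- shutter_top (a point): centre of the button's top face, 26 mm above the bench when up.
- wire_coil: bystander: coil of red wire, ring 110 mm across, 30 mm high. Origin: centre of its underside.
- pot: bystander: open white plastic pot, 70 mm across, 70 mm high. Origin: centre of its underside.
- tape: bystander: green roll of tape, 60 mm across, 20 mm high. Origin: centre of its underside.
There are look-alikes about, which are no part of the job. Of the things like the remote, leave any that is orange or purple; of the rest the larger one is meant.

How it is judged:
On the way, in this order (a step that is already met when the one before it is completed fails the run):
1. the candle side faces the phone (within 0.17 rad), at rest, standing on the wheel (angle between the x axis of arrangement and the x axis of phone_rig, either way round below 0.17 rad and x of candle_top in the frame of phone_rig above 0.02 m and horizontal distance between arrangement and stand below 0.015 m and height (world z) of arrangement between 0.05 and 0.06 m and velocity of joint wheel between -0.05 and 0.05 rad/s and angular speed of arrangement below 0.1 rad/s), for 0.3 s.
2. the shutter button is pressed more than 2.5 mm down (value of joint shutter above 0.0025 m), for 0.05 s.
At the end, for the whole second after the job is handed in: The arrangement's candle direction is within 0.17 rad of the direction to the phone, the arrangement stands centred on the wheel (within 15 mm) at rest, the button has come up again and the remote lies within 30 mm of where it was (all of step 1 and value of joint shutter below 0.001 m and height (world z) of remote below 0.005 m and distance of remote from where it was at the start of the episode below 0.03 m); the robot touches nothing.
It fails at once if the robot touches the arrangement, or it is lifted or tipped (contact force between any of the fingers, the arm and arrangement above 0.5 N or height (world z) of arrangement above 0.063 m or angle between arrangement's own z axis and vertical above 0.15 rad).
It fails at once if the robot touches the phone or its holder (contact force between any of the fingers, the arm and phone_rig above 0.5 N).
It fails at once if the button is pressed while the candle does not face the phone (value of joint shutter above 0.0025 m and not (angle between the x axis of arrangement and the x axis of phone_rig, either way round below 0.17 rad and x of candle_top in the frame of phone_rig above 0.02 m)).
It fails at once if the remote is lifted or shifted (height (world z) of remote above 0.01 m or distance of remote from where it was at the start of the episode above 0.03 m).
It fails at once if another thing on the bench is moved more than 30 mm (distance of any of wire_coil, pot, tape from where it was at the start of the episode above 0.03 m).
It also fails if it takes over 59 s, if anything falls off the work surface, if the arm or the gripper's body presses on something with over 40 N, if the wrist force passes 120 N, or if a joint passes its speed limit or range.

## Working session

There is one attempt and no reset: what is moved stays moved. The work goes in short steps, each a Python script; the robot and the scene stay as the last script left them, time stands still between calls to the robot, and variables do not carry over. Pictures are saved under pics/ and viewed, at most 10 in all, crops included, and the job is handed in when it is done.

```bash
ls; mkdir -p pics; python3 - <<'E'
from rig import arm
import cv2,numpy as np,pickle
d={}
for n in("scene","top"):
    i=arm.get_image(n); d[n]=i
    cv2.imwrite(f"pics/{n}0.png",i["frame"][:,:,::-1])
    print(n,{k:v for k,v in i.items() if k!="frame"})
pickle.dump(d,open("im0.pkl","wb"))
E
```

```text
pics
scene {'fx': 465.6733259754181, 'fy': 465.6733259754181, 'cx': 317.98988091660175, 'cy': 206.44767831744463, 'position': array([0.9216797 , 0.71075628, 1.30953069]), 'rotation': array([0.18145123, 0.78007563, 2.52352974])}
top {'fx': 479.801821307864, 'fy': 479.801821307864, 'cx': 322.68434416845173, 'cy': 200.87614518178978, 'position': array([ 0.3250636 , -0.00659422,  1.28765769]), 'rotation': array([ 0.16404994, -0.14066089, -1.58692657])}
```

View pics/top0.png

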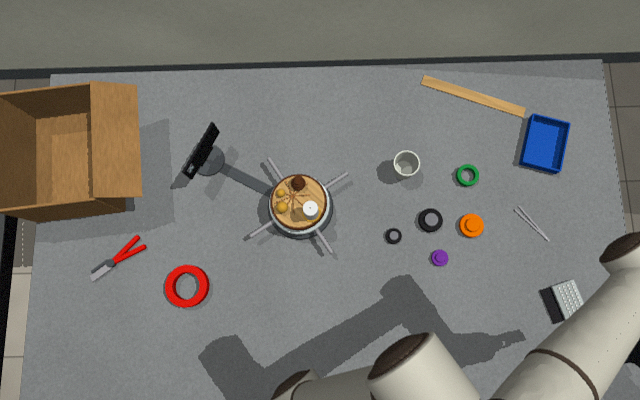

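View pics/scene0.png

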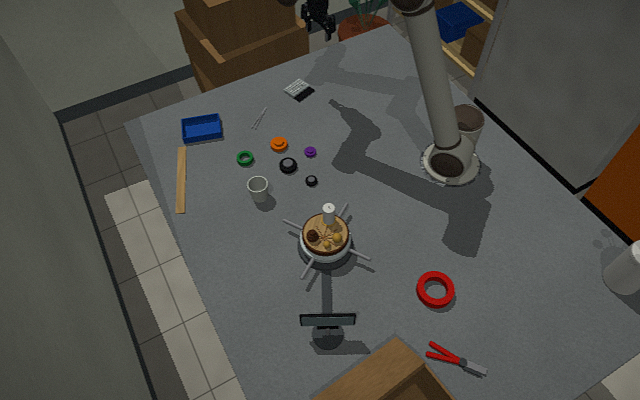

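Remote candidates in the top image are orange (471,226), purple (440,258), a large black puck (430,220) and a small black puck (394,236). I choose the large black one and check it in a crop, along with the stand.

```bash
cat >h.py <<'E'
import numpy as np,cv2
from scipy.spatial.transform import Rotation as R
def px2w(i,u,v,z):
    d=R.from_rotvec(i["rotation"]).apply([(u-i["cx"])/i["fx"],-(v-i["cy"])/i["fy"],-1.])
    p=i["position"]; return p+d*(z-p[2])/d[2]
def w2px(i,w):
    c=R.from_rotvec(i["rotation"]).inv().apply(np.asarray(w,float)-i["position"])
    return np.array([i["cx"]+i["fx"]*c[0]/-c[2],i["cy"]-i["fy"]*c[1]/-c[2]])
def crop(i,u0,v0,w,h,s,name):
    cv2.imwrite(name,cv2.resize(i["frame"][v0:v0+h,u0:u0+w,::-1],None,fx=s,fy=s,interpolation=cv2.INTER_CUBIC))
E
python3 - <<'E'
import pickle
from h import *
d=pickle.load(open("im0.pkl","rb"))
crop(d["top"],170,110,190,150,4,"pics/c1.png")
crop(d["top"],370,130,130,150,4,"pics/c2.png")
E
```

```text
(no output)
```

View pics/c1.png

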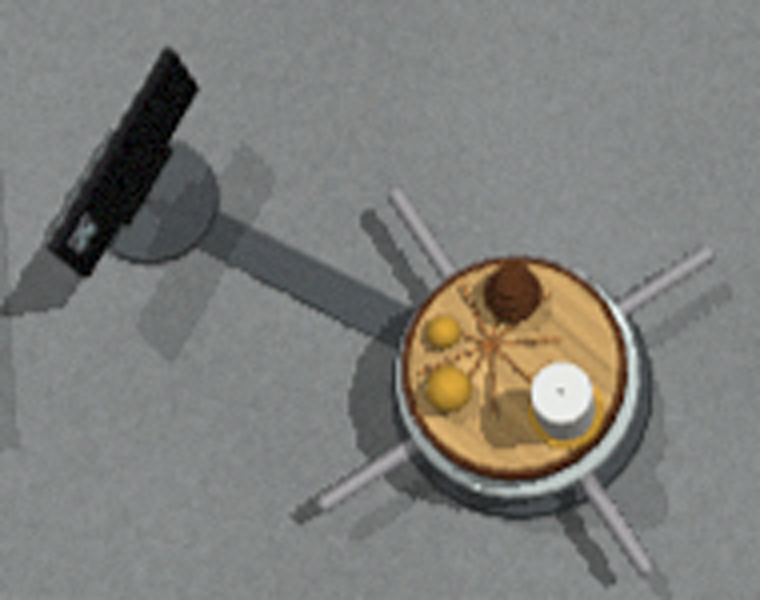

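View pics/c2.png

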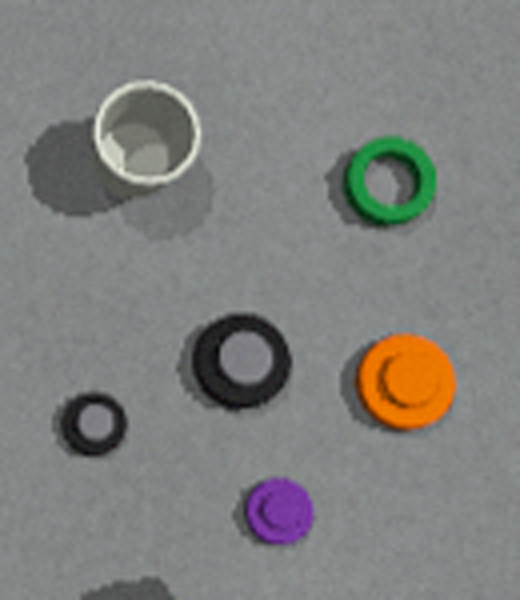

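The crops confirm the large black puck with the grey button, centred at top pixel (431,219). In the stand crop the spoke ends are at about (395,190), (710,252), (648,570) and (322,500), the candle top at (561,392), and the bar runs to the foot at (163,205).

```bash
python3 - <<'E'
import pickle
from h import *
d=pickle.load(open("im0.pkl","rb")); t=d["top"]; s=d["scene"]
f=lambda u,v,z:px2w(t,170+u/4,110+v/4,z)
E=[f(*p,.045)for p in[(395,190),(710,252),(648,570),(322,500)]]
# axis = intersection of opposite spokes
a,c,b,e=E[0],E[2],E[1],E[3]
A=np.array([(c-a)[:2],-(e-b)[:2]]).T; k=np.linalg.solve(A,(b-a)[:2]); ax=a[:2]+k[0]*(c-a)[:2]
print("axis",ax,"mean",np.mean(E,0))
for p in E: print(p, np.linalg.norm(p[:2]-ax),np.degrees(np.arctan2(*(p[:2]-ax)[::-1])))
print("slice",f(513,368,.085))
ct=f(561,392,.155);print("candle",ct,np.linalg.norm(ct[:2]-ax),np.degrees(np.arctan2(*(ct[:2]-ax)[::-1])))
for n,p in dict(foot=f(163,205,.004),b1=f(215,228,.004),b2=f(390,325,.004),ph1=f(165,48,.136),ph2=f(50,243,.136)).items(): print(n,p,np.linalg.norm(p[:2]-ax),np.degrees(np.arctan2(*(p[:2]-ax)[::-1])))
print("button",px2w(t,370+245/4,130+357/4,.026),"puck",px2w(t,370+242/4,130+361/4,.015), "pot",px2w(t,407,163,.07))
for q in [(288,165)]: print("scene remote",px2w(s,*q,.02))
print("scene candle",px2w(s,328,208,.155),"coil",px2w(t,187,286,.015))
E
```

```text
axis [0.56260626 0.07078954] mean [0.56216272 0.0704496  0.045     ]
[0.69107796 0.15227974 0.045     ] 0.15213687744046242 32.387147794055856
[ 0.64294086 -0.05823363  0.045     ] 0.15198890801225326 -58.09207966946783
[ 0.43225579 -0.01189237  0.045     ] 0.15436173428710898 -147.61285220594417
[0.48237629 0.19964468 0.045     ] 0.15179095430381925 121.90792033053222
slice [0.55940901 0.07144228 0.085     ]
candle [0.5304334 0.0382287 0.155    ] 0.045774464928834524 -134.65659921170015
foot [0.6963468 0.3191913 0.004    ] 0.28211693945666966 61.701792963902456
b1 [0.67891161 0.28256442 0.004     ] 0.24161029819105093 61.22470253249088
b2 [0.60718323 0.16079538 0.004     ] 0.10043981914533788 63.65227686214862
ph1 [0.76140408 0.28699941 0.136     ] 0.2937129188036333 47.40249109730784
ph2 [0.63539791 0.35567509 0.136     ] 0.2940380915341968 75.66691135253471
button [ 0.5161625  -0.27692832  0.026     ] puck [ 0.51517468 -0.27711843  0.015     ] pot [ 0.65974676 -0.21366666  0.07      ]
scene remote [ 0.51792861 -0.27012007  0.02      ]
scene candle [0.53240968 0.03948785 0.155     ] coil [0.35526545 0.37049246 0.015     ]
```

Everything agrees: the candle is at −134.7° with r = 46 mm, the phone at 61.6°, and the spokes lie at 32.3° plus multiples of 90°. The plan is to turn −163.7° with two clockwise pushes on the robot's side of the stand.

```bash
cat >push.py <<'E'
from h import *
from rig import arm
AX=np.array([.5625,.0706]); r=.135
def pose(th,z,rr=r,k=-90):
    t=np.radians(th)
    return [*(AX+rr*np.array([np.cos(t),np.sin(t)])),z],(R.from_euler('z',th+k,degrees=True)*R.from_euler('x',180,degrees=True)).as_rotvec()
def arc(a,b,z=.03,vel=.07,k=-90):
    n=max(1,int(np.ceil(abs(b-a)/8)))
    for th in np.linspace(a,b,n+1)[1:]:
        p,o=pose(th,z,k=k); arm.line_to(p,o,vel=vel)
def snap(name,u0=170,v0=110,w=190,h=150,s=4):
    import pickle
    i=arm.get_image("top"); pickle.dump(i,open("last.pkl","wb")); crop(i,u0,v0,w,h,s,name)
E
python3 - <<'E'
from push import *
print(arm.read_state()["eef_rot"])
for k in(-90,90):
    for th in(224,180,137):
        q=arm.inverse_kinematics(*pose(th,.03,k=k)); print(k,th,None if q is None else np.round(q,2))
E
```

```text
[ 5.40080417e-01 -3.09432683e+00 -2.99146080e-03]
-90 224 [ 0.3   0.39 -0.62  0.   -0.56 -2.67]
-90 180 [ 0.54  0.34 -0.7   0.   -0.53  2.6 ]
-90 137 [ 0.67  0.42 -0.56  0.   -0.59  1.72]
90 224 [ 0.3   0.39 -0.62  0.   -0.56  0.47]
90 180 [ 0.54  0.34 -0.7   0.   -0.53 -0.54]
90 137 [ 0.67  0.42 -0.56 -0.   -0.59 -1.42]
```

```bash
python3 - <<'E'
from push import *
arm.gripper_close(squeeze=20)
arm.goto(*pose(224,.2,k=90))
print("hit",arm.line_to(pose(224,.03)[0],vel=.12,stop_force=4), arm.read_state()["tcp_pos"])
arc(224,212.3-82+7.2,k=90)
s=arm.read_state(); print(s["force"],s["tcp_pos"],s["clock"])
arc(137.5,146,k=90)
arm.line_to(pose(146,.2)[0],vel=.2)
snap("pics/c3.png")
E
```

```text
hit False [ 0.46588592 -0.02307328  0.03056683]
[0.18596296 0.64210494 0.0209692 ] [0.46268355 0.1614442  0.02992385] 9.2333
```

View pics/c3.png

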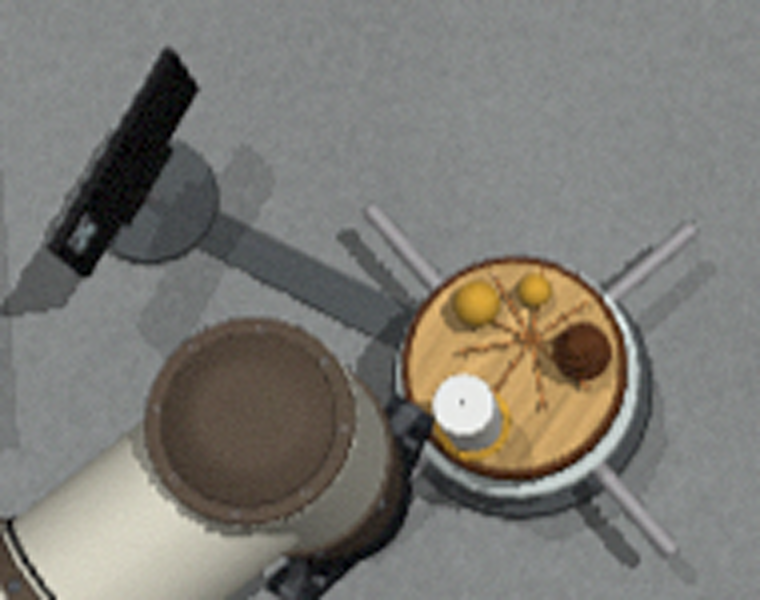

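The wheel turned as planned. Spoke ends are now at (372,212), (690,232) and (668,548), and the candle top is at (463,404). Next I compute what remains and make the second push.

```bash
python3 - <<'E'
from push import *
import pickle
t=pickle.load(open("last.pkl","rb"))
g=lambda u,v,z:np.degrees(np.arctan2(*(px2w(t,170+u/4,110+v/4,z)[:2]-AX)[::-1]))%360
sp=[g(372,212,.045)-0,g(690,232,.045),g(668,548,.045)]; ca=g(463,404,.155)
print(sp,ca); spoke=sp[2]; rem=ca-61.6; end=spoke-rem+7.2; print(spoke,rem,end)
assert 75<rem<105 and 210<spoke<235
arm.goto(*pose(spoke+12.5,.2,k=90))
print("hit",arm.line_to(pose(spoke+12.5,.03)[0],vel=.12,stop_force=4), arm.read_state()["tcp_pos"])
arc(spoke+12.5,end,k=90)
s=arm.read_state(); print(s["force"],s["tcp_pos"],s["clock"])
arc(end,end+9,k=90)
arm.line_to(pose(end+9,.22)[0],vel=.2)
arm.goto([.516,-.277,.22],arm.read_state()["eef_rot"])
snap("pics/c4.png")
E
```

```text
[np.float64(40.524024567028675), np.float64(309.20517025250217), np.float64(219.4677447783005)] 145.09246029624245
219.4677447783005 83.49246029624246 143.17528448205803
hit False [ 0.47982143 -0.03562549  0.03056303]
[-1.22196293 -0.48538788 -0.11227019] [0.45421657 0.15119602 0.02994271] 18.8917
```

View pics/c4.png

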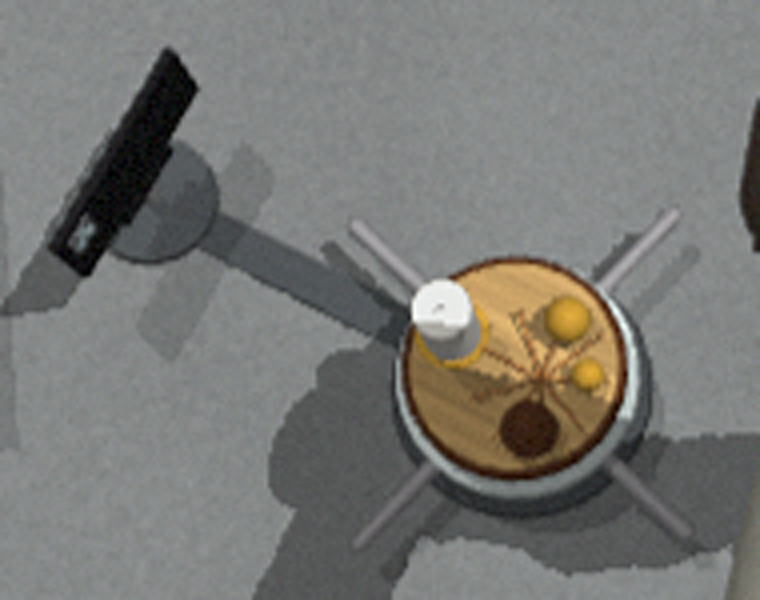

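The candle now points to the phone, its top at about (441,308). I check the angle and fit the candle position before pressing.

```bash
python3 - <<'E'
from push import *
import pickle
t=pickle.load(open("last.pkl","rb"))
for u,v in[(441,308),(443,304),(439,311)]:
    p=px2w(t,170+u/4,110+v/4,.155)[:2]-AX; print(np.linalg.norm(p),np.degrees(np.arctan2(p[1],p[0])))
for u,v in[(353,225),(675,214),(688,535),(358,544)]:
    p=px2w(t,170+u/4,110+v/4,.045)[:2]-AX; print(np.linalg.norm(p),np.degrees(np.arctan2(p[1],p[0])))
p=px2w(t,170+514/4,110+368/4,.085); print(p)
print(arm.read_state()["tcp_pos"])
E
```

```text
0.044944830773714264 61.70429511929808
0.045117155038841755 58.22090072895316
0.0452017489277305 64.4838115367411
0.15191361150370788 46.32121300738462
0.15091975978156655 -44.724780357292104
0.1535209646645956 -134.79616017026044
0.1518556389218509 136.0717914288975
[0.55939416 0.07080291 0.085     ]
[ 0.51634635 -0.27593155  0.22009493]
```

```bash
python3 - <<'E'
from push import *
arm.line_to([.516,-.277,.035],vel=.12)
print(arm.line_to([.516,-.277,.019],vel=.015,stop_force=7))
arm.wait(.15)
s=arm.read_state();print(s["tcp_pos"],s["force"])
arm.line_to([.516,-.277,.2],vel=.1)
arm.goto([.30,-.50,.25],s["eef_rot"])
snap("pics/c5.png",150,100,370,200,2)
print(arm.read_state()["clock"],arm.read_state()["force"])
E
```

```text
True
[ 0.51596941 -0.27699693  0.02208892] [-1.0530764   0.71886434  5.16386024]
28.05 [ 0.24282997 -0.19925968 -0.35809465]
```

View pics/c5.png

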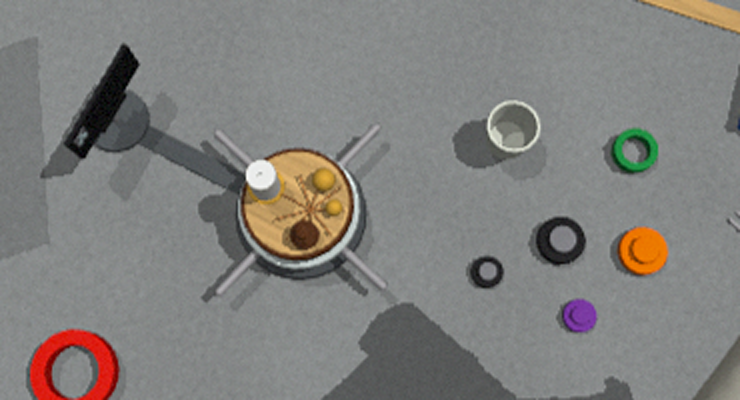

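The button went down to z = 22.1 mm, about 3.9 mm of travel, against 5 N. The picture shows the remote still in place at (561,240) and the candle still facing the phone at (262,175).

```bash
python3 -c "
from rig import arm
print(arm.close_job())"
```

```text
the job is handed in; nothing more can be done
None
```

The job is handed in (no verdict was returned): the candle measured within about 3° of the phone direction, the button was pressed about 3.9 mm down and released with the remote still in place, and the arm is clear.

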